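# Empty the tray of spent cells into the collection tub

### The arm

A 6-joint arm with a two-finger parallel gripper is mounted at the origin on the work surface. World frame = base frame: x ahead of the robot, y to its left, z up, the work surface at z = 0. Lengths are in m, angles in rad, forces in N, time in s.
With the tool pointing down it reaches from about 0.3 to 0.775 m from the base axis. Payload 14.6 kg.
Tool frame: the origin (TCP) lies on the centre line of the jaws, within the pads' length; the fingertips stand 19 mm ahead of it and the grasp point (between the pads) is the TCP; y points along the fingers, x is the direction in which the jaws open and shut, and the axes are right-handed (so a half turn about y gives the same grasp; the last joint's range is limited). The gripper opens to 94 mm and grips with 3 to 60 N. Pads are 16 mm wide; open, the fingers measure 119 mm over their backs; the gripper's body (75 mm by 177 mm) begins 78 mm behind the grasp point.
Start: joints at [-1.356, 0.3, 1.521, -0, 1.321, -0.067], TCP at [0.153, -0.528, 0.224] pointing down, gripper open.
Joint ranges: [-3.03, 3.03], [-0.79, 2.21], [0.23, 2.52], [-1.04, 4.18], [0, 3.07], [-2.55, 2.55]. Speed limits (rad/s): [2.22, 2.22, 2.57, 3.14, 3.14, 3.14].

### API

Orientations are given as [roll, pitch, yaw] about the fixed x, y, z axes, in that order (R = Rz(yaw) Ry(pitch) Rx(roll)).
In Python, from station import get_obs, cams, workorder gives the robot as it stands.
- The arm moves only by the shell command python3 -m handwheel 'ROWS' [FORCE]. ROWS is JSON, a list of rows, each an object of numbers: "fingers": the opening, from -1 (shut) to 1 (fully open); "x", "y", "z": the shift along the tool's x, y, z in m; "spin": the turn about the tool's y in degrees. In form: [{"fingers": .., "x": .., "y": .., "z": .., "spin": ..}, ...]. A call has exactly 10 rows; each row is the pose to reach, as a shift and turn from the pose commanded when the call began, along the tool's axes at that moment; what a row does not reach only later rows make up. A row lasts 1/10 s, in which the tool goes at most 50 mm and 8.59 degrees, less where a joint would pass 70% of its speed; a pose out of reach is approached as far as the arm can. A call with a gripper value outside its range is refused whole. The fingers move at their own pace and stop on an object; FORCE is the grip in N (left out, the last holds). Time passes only in rows, so rows that repeat a pose let the fingers close, or fill a call up. It gives the time, the measured TCP pose, the force and the opening at its end, in the units of the state.
- get_obs(): the state, without advancing time (a new reading comes with each control period).
- cams.camera(name): name is "scene" or "top" or "wrist"; returns (picture, depth): 384x512x3 uint8, red, green, blue; 384x512 float32, m along the optical axis (not along the pixel's ray), 0 where there is no reading.
- cams.get_calibration(name): a dict with "fx", "fy", "cx", "cy" (pixels), "view" (4x4, takes a point from world to camera coordinates). Camera axes: x right, y down, z forward; pixel columns grow to the right and rows downward; lengths in m; the calibration is good to about 2 mm. A picture is of the moment at which its call begins: read the wrist's pose just before it. get_calibration takes no time and is no camera call; for the wrist camera it gives the pose at the moment of the call.
- workorder.hand_in(): hands the job in, once; it reports no verdict.
The state is a dict: "time_s": time; "qpos": joint angles; "joint_vel": joint speeds; "tau": joint torques, N m; "ee_pos": TCP position; "eef_rot": TCP orientation; "force": force on the tool from outside, world axes, zero at the start; "moment": the same for the moment, N m; "grip_width": finger opening in m.
Only numpy, scipy, OpenCV 4.12 (cv2) and the standard library are available. Lean on these libraries where they do the work, as an engineer would, in place of code of your own. Each camera call takes 0.05 s, during which the arm holds its last target. There are 200 camera calls.

### The job

Empty the tray of spent battery cells into the collection tub at the end of the riser: tip the tray forward over the tub so that all six cells run out into it, then set the empty tray back down flat on the riser. Leave the other things where they are.

Things in the scene. Friction and masses are not known exactly. Their poses are not given: they have to be found in the camera images.
- riser: Fixed plywood bench riser: a shelf board 480 x 300 x 18 mm on panels, its top 120 mm above the bench. Its place and angle vary. Origin on the bench under the middle of its pouring edge (the end by the tub); x points out from that edge to the tub (about world -y), z up. The board covers x = -480 to 0, y = -150 to +150 mm.
- riser_edge (a point): Middle of the riser's pouring edge, at the height of the shelf's top; axes as the riser's. The edge is straight, along y, square, and nothing stands up above it.
- tub: Fixed open-topped grey plastic collection tub standing on the bench, its near wall 6 mm from the riser's pouring edge. Outside 200 (x) x 250 (y) x 100 (z) mm, walls and floor 5 mm; rim 20 mm below the riser's top. Its place along the edge varies. Origin under the centre of its floor, axes parallel to the riser's.
- tub_mouth (a point): Centre of the tub's open mouth, at rim height.
- tray: Loose sheet-metal tray (0.3 kg) standing on the riser, holding the cells. Origin in the plane of its flat underside; x is the pouring direction, z up. Underside from x = -65 to +62 mm, sheet 3 mm; rear wall (x = -65) and side walls (141 mm over all in y) 45 mm high. No front wall but a sloping pouring lip (see tray_lip), and a loop handle behind the rear wall (see tray_handle).
- tray_handle (a point): Middle of the handle's round grip bar: 12 mm thick, 76 mm long parallel to the tray's y, at x = -100, z = 75 mm of the tray (35 mm behind the rear wall and 30 mm above it). Axes as the tray's. A light pinch (20 to 40 N) lets the bar turn between the pads while the tray tilts.
- tray_lip (a point): Middle of the front edge of the pouring lip, axes as the tray's. From x = +62 mm the tray's floor runs up at 35 degrees to this edge at x = +103, z = 29 mm, between raised sides up to 53 mm high. The cells stay in until the tray is tipped forward by more than 35 degrees; by 60 degrees they have run out.
- cell0: Spent D-size cell, a cylinder 34 mm in diameter and 61 mm long, about 0.1 kg, one of six lying across the tray in two columns of three; they roll. Origin at its centre, y along its axis.
- cell1: Spent D-size cell like cell0, also in the tray at the start.
- cell2: Spent D-size cell like cell0, also in the tray at the start.
- cell3: Spent D-size cell like cell0, also in the tray at the start.
- cell4: Spent D-size cell like cell0, also in the tray at the start.
- cell5: Spent D-size cell like cell0, also in the tray at the start.
- mug: White ceramic mug, 80 mm across, 90 mm tall, standing; origin under its centre. Bystander.
- coffee_can: Steel can, 76 mm across, 110 mm tall, standing; origin under its centre. Bystander.
- handset: Black hand-held radio lying on the riser, case 110 x 56 x 34 mm with an 85 mm stub aerial on its +x end; origin under the case's centre. Bystander.
- meter: Multimeter lying flat, 150 x 80 x 36 mm; origin under its centre. Bystander.
- pliers: Pair of pliers lying flat, 170 mm long along its x, 65 mm wide, 17 mm high; origin on the bench under the pivot. Bystander.
- carabiner: Aluminium carabiner lying on the riser, 115 x 70 mm, 15 mm high; origin under its middle. Bystander.
Not all that is in view belongs to the job. What is shaped like the cell3 but purple is not meant.

How it is judged:
By the outcome, as a careful person would: the job done as asked, in the order asked, and still so for the second after the job is handed in, with the robot touching nothing.
It also fails if it takes over 48 s, if anything falls off the work surface, if the arm or the gripper's body presses on something with over 40 N, if the wrist force passes 120 N, or if a joint passes its speed limit or range.

## Working session

There is one attempt and no reset: what is moved stays moved. The work goes in short steps, Python scripts to look and compute and a shell command to move; the robot and the scene stay as the last step left them, time stands still between calls to the robot, and variables do not carry over. Pictures are saved under pics/ and viewed, about 8 in all and at most 12, crops included, and the job is handed in when it is done.

```bash
ls; mkdir -p pics; python3 - <<'E'
from station import get_obs, cams
import cv2, numpy as np
o=get_obs(); print({k:np.round(v,3).tolist() for k,v in o.items()})
for n in ["top","scene"]:
    im,d=cams.camera(n); np.savez(f"pics/{n}0.npz",im=im,d=d)
    cv2.imwrite(f"pics/{n}0.png",im[:,:,::-1])
    c=cams.get_calibration(n); print(n,{k:np.round(v,3).tolist() for k,v in c.items()})
E
```

```text
pics
{'time_s': 0.0, 'qpos': [-1.356, 0.3, 1.522, -0.0, 1.321, -0.067], 'joint_vel': [-0.001, -0.002, -0.001, 0.002, -0.001, -0.002], 'tau': [0.002, -53.181, -35.273, 0.071, 0.024, -0.0], 'ee_pos': [0.153, -0.528, 0.224], 'eef_rot': [-1.571, 0.001, -1.289], 'force': [-0.449, 0.252, 0.538], 'moment': [0.022, -0.002, 0.037], 'grip_width': 0.094}
top {'fx': 367.499, 'fy': 367.499, 'cx': 254.022, 'cy': 195.694, 'view': [[-0.026, -1.0, 0.002, -0.055], [-0.991, 0.026, -0.134, 0.645], [0.133, -0.005, -0.991, 1.322], [0.0, 0.0, 0.0, 1.0]]}
scene {'fx': 398.707, 'fy': 398.707, 'cx': 261.339, 'cy': 188.602, 'view': [[-0.813, 0.582, -0.005, 0.546], [0.432, 0.598, -0.675, -0.15], [-0.39, -0.551, -0.737, 1.637], [0.0, 0.0, 0.0, 1.0]]}
```

View pics/top0.png

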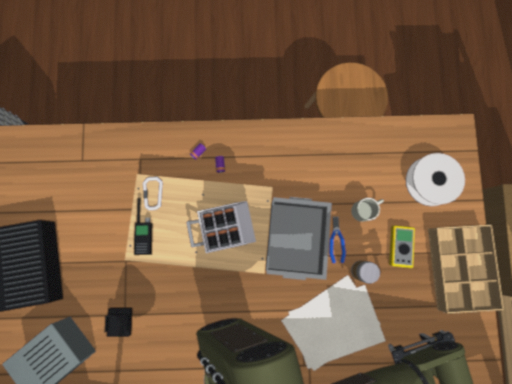

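View pics/scene0.png

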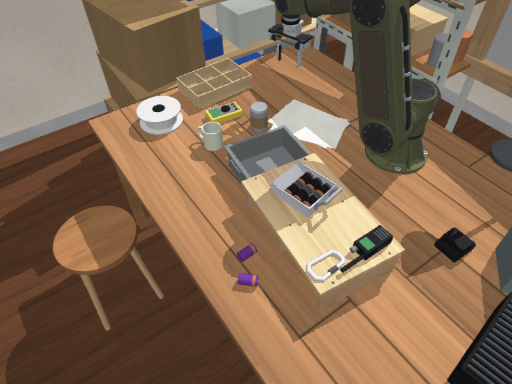

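The top view shows the tray at about (225,228) with its handle loop at (193,235). The tub is at (298,237), and the riser's pouring edge runs from (272,187) to (267,274). The handset, carabiner, mug, can, meter and pliers are all clear of the route. The two purple decoy cells lie on the bench at (199,151) and (220,164).

Next I'll measure from the depth points.

```bash
cat > h.py <<'E'
import numpy as np, cv2
from station import get_obs, cams
def cloud(d,c):
    v,u=np.indices(d.shape); p=np.stack([(u-c["cx"])/c["fx"]*d,(v-c["cy"])/c["fy"]*d,d],-1)
    V=np.array(c["view"]); return (p-V[:3,3])@V[:3,:3]   # world
def proj(P,c):
    V=np.array(c["view"]); q=np.asarray(P)@V[:3,:3].T+V[:3,3]
    return np.stack([q[...,0]/q[...,2]*c["fx"]+c["cx"],q[...,1]/q[...,2]*c["fy"]+c["cy"]],-1)
E
python3 - <<'E'
from h import *
for n in ["top","scene"]:
    f=np.load(f"pics/{n}0.npz"); im,d=f["im"],f["d"]; c=cams.get_calibration(n); W=cloud(d,c); ok=d>0
    z=W[...,2]; roi=ok&(W[...,0]>.3)&(W[...,0]<.85)&(W[...,1]>-.35)&(W[...,1]<.5)
    hsv=cv2.cvtColor(im,cv2.COLOR_RGB2HSV)
    def rect(m,name):
        m=cv2.morphologyEx(m.astype(np.uint8),cv2.MORPH_CLOSE,np.ones((3,3)))
        k,l,s,_=cv2.connectedComponentsWithStats(m); i=1+np.argmax(s[1:,4]); P=W[(l==i)&ok]
        r=cv2.minAreaRect(P[:,:2].astype(np.float32)*1000)
        print(n,name,len(P),"z",np.round(np.percentile(P[:,2],[5,50,95]),3),np.round(cv2.boxPoints(r)).tolist(),np.round(r[1]))
    rect(roi&(abs(z-.12)<.012)&(hsv[...,1]>60),"riser")
    rect(roi&(abs(z-.10)<.012)&(hsv[...,1]<60)&(W[...,1]<.05),"tubrim")
    t=roi&(z>.132)&(W[...,1]<.24)&(W[...,1]>-.1); rect(t&(hsv[...,1]<80),"tray")
    hb=roi&(z>.18)&(W[...,1]<.35); print("high",np.round(W[hb],3)[::max(1,hb.sum()//25)].tolist(), hb.sum())
    np.savez(f"pics/{n}W.npz",W=W)
im=np.load("pics/top0.npz")["im"]; cr=im[165:290,120:345,::-1]
cv2.imwrite("pics/crop0.png",cv2.resize(cr,None,fx=3.5,fy=3.5,interpolation=cv2.INTER_CUBIC))
E
```

```text
top riser 8051 z [0.116 0.12  0.124] [[366.0, -100.0], [665.0, -137.0], [724.0, 342.0], [425.0, 378.0]] [482. 301.]
top tubrim 990 z [0.09  0.099 0.103] [[331.0, -312.0], [613.0, -347.0], [639.0, -139.0], [356.0, -104.0]] [209. 285.]
top tray 1979 z [0.123 0.152 0.194] [[433.0, 132.0], [474.0, -74.0], [614.0, -46.0], [574.0, 159.0]] [143. 210.]
high [[0.548, 0.141, 0.194], [0.545, 0.15, 0.2], [0.545, 0.134, 0.194], [0.542, 0.14, 0.198], [0.542, 0.127, 0.18], [0.538, 0.14, 0.198], [0.535, 0.143, 0.203], [0.532, 0.14, 0.2], [0.525, 0.143, 0.201], [0.522, 0.14, 0.2], [0.519, 0.137, 0.201], [0.513, 0.148, 0.194], [0.509, 0.14, 0.202], [0.506, 0.137, 0.199], [0.502, 0.134, 0.199], [0.496, 0.143, 0.2], [0.493, 0.137, 0.2], [0.49, 0.134, 0.2], [0.486, 0.131, 0.197], [0.48, 0.141, 0.197], [0.477, 0.133, 0.201], [0.473, 0.131, 0.197], [0.473, 0.117, 0.182], [0.47, 0.13, 0.201], [0.47, 0.116, 0.186], [0.467, 0.128, 0.194], [0.467, 0.113, 0.185], [0.464, 0.123, 0.188]] 136
scene riser 7802 z [0.117 0.121 0.124] [[360.0, -98.0], [663.0, -136.0], [724.0, 345.0], [421.0, 383.0]] [485. 305.]
scene 
[... 240 characters left out ...]
8, 0.126, 0.196], [0.461, 0.136, 0.2], [0.474, 0.132, 0.2], [0.463, 0.138, 0.198], [0.477, 0.132, 0.197], [0.47, 0.141, 0.201], [0.484, 0.134, 0.199], [0.474, 0.141, 0.199], [0.487, 0.141, 0.203], [0.498, 0.14, 0.204], [0.488, 0.146, 0.203], [0.496, 0.143, 0.201], [0.505, 0.139, 0.199], [0.497, 0.147, 0.201], [0.505, 0.144, 0.199], [0.517, 0.143, 0.201], [0.503, 0.147, 0.196], [0.516, 0.146, 0.199], [0.53, 0.148, 0.205], [0.515, 0.15, 0.198], [0.526, 0.148, 0.199], [0.536, 0.146, 0.199], [0.526, 0.153, 0.199], [0.543, 0.142, 0.195], [0.538, 0.152, 0.201], [0.546, 0.137, 0.187], [0.545, 0.151, 0.2], [0.549, 0.136, 0.184], [0.547, 0.15, 0.196], [0.551, 0.138, 0.183], [0.543, 0.147, 0.186]] 122
```

View pics/crop0.png

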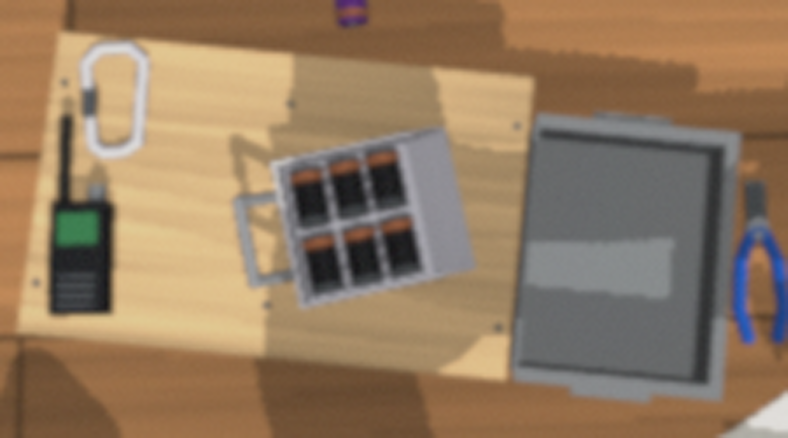

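In the crop, six cells sit in the tray in a 2x3 layout. The handle bar runs from (238,198) to (252,285) and the lip faces right toward the tub. The candidates for cells are the six in the tray and the purple ones at top pixels (199,151) and (220,164), which are decoys. There is one tray with a handle at (193,235) and one tub at (298,237), and the divided box at (467,268) isn't the tub.

All sizes agree with the given ones: riser 482x301 mm, tray 210x143 mm, bar top at 0.20 m. I'll compute the shift to hover over the bar at (0.505, 0.140).

```bash
cat >> h.py <<'E'
from scipy.spatial.transform import Rotation as Ro
def shift(P,yaw_deg):
    o=get_obs(); R=Ro.from_euler("xyz",o["eef_rot"]); y=np.degrees(o["eef_rot"][2])
    print("t",round(o["time_s"],2),"shift mm",np.round(R.inv().apply(np.array(P)-o["ee_pos"])*1000,1),"spin",round(y-yaw_deg,1), "at",np.round(o["ee_pos"],4),"yaw",round(y,2),"F",np.round(o["force"],1),"w",round(float(o["grip_width"]),4))
E
python3 -c "
from h import *
shift([.505,.140,.30],-78.7)"
```

```text
t 0.1 shift mm [-543.9  -75.5  524. ] spin 4.8 at [ 0.1529 -0.5281  0.224 ] yaw -73.85 F [-0.2 -0.1  0.2] w 0.094
```

```bash
python3 -m handwheel '[{"fingers":-0.15,"x":-0.02,"y":-0.02,"z":0.02,"spin":0},{"fingers":-0.15,"x":-0.05,"y":-0.04,"z":0.05,"spin":1},{"fingers":-0.15,"x":-0.08,"y":-0.06,"z":0.08,"spin":2},{"fingers":-0.15,"x":-0.11,"y":-0.075,"z":0.11,"spin":3},{"fingers":-0.15,"x":-0.14,"y":-0.075,"z":0.14,"spin":4},{"fingers":-0.15,"x":-0.175,"y":-0.075,"z":0.17,"spin":4.8},{"fingers":-0.15,"x":-0.21,"y":-0.075,"z":0.2,"spin":4.8},{"fingers":-0.15,"x":-0.245,"y":-0.075,"z":0.235,"spin":4.8},{"fingers":-0.15,"x":-0.28,"y":-0.075,"z":0.27,"spin":4.8},{"fingers":-0.15,"x":-0.315,"y":-0.075,"z":0.305,"spin":4.8}]' 30; python3 -c "
from h import *
shift([.505,.140,.30],-78.7)"
```

```text
time_s: 1.1
ee_pos: [0.3587, -0.139, 0.2995]
eef_rot: [-1.571, -0.0, -1.373]
force: [1.6, -1.1, 0.1]
grip_width: 0.0401
t 1.1 shift mm [-244.8   -0.5  198.3] spin 0.0 at [ 0.3587 -0.139   0.2995] yaw -78.68 F [ 1.6 -1.1  0.1] w 0.0401
```

```bash
python3 -m handwheel '[{"fingers":-0.15,"x":-0.035,"y":0,"z":0.03,"spin":0},{"fingers":-0.15,"x":-0.07,"y":0,"z":0.06,"spin":0},{"fingers":-0.15,"x":-0.105,"y":0,"z":0.085,"spin":0},{"fingers":-0.15,"x":-0.14,"y":0,"z":0.115,"spin":0},{"fingers":-0.15,"x":-0.175,"y":0,"z":0.145,"spin":0},{"fingers":-0.15,"x":-0.205,"y":0,"z":0.17,"spin":0},{"fingers":-0.15,"x":-0.23,"y":0,"z":0.19,"spin":0},{"fingers":-0.15,"x":-0.245,"y":0,"z":0.198,"spin":0},{"fingers":-0.15,"x":-0.245,"y":0,"z":0.198,"spin":0},{"fingers":-0.15,"x":-0.245,"y":0,"z":0.198,"spin":0}]'; python3 - <<'E'
from h import *
c=cams.get_calibration("wrist"); im,d=cams.camera("wrist"); W=cloud(d,c); z=W[...,2]
m=(d>0)&(z>.186)&(z<.215)&(abs(W[...,0]-.505)<.08)&(abs(W[...,1]-.14)<.05)
P=W[m]; print(m.sum())
if m.sum()>20:
    r=cv2.minAreaRect(P[:,:2].astype(np.float32)*1000); print(r, np.percentile(P[:,2],[5,50,95]))
    print(np.round(cv2.boxPoints(r)))
g=im.copy()
for p in [[.505,.14,.195],[.467,.1325,.195],[.543,.1475,.195]]:
    q=proj(p,c); print(q); cv2.circle(g,tuple(int(t) for t in q),3,(255,0,0),-1)
cv2.imwrite("pics/w1.png",g[:,:,::-1]); shift([.505,.14,.195],-78.7)
E
```

```text
time_s: 2.1
ee_pos: [0.5039, 0.1375, 0.2994]
eef_rot: [-1.571, -0.0, -1.373]
force: [-0.1, 0.8, -0.0]
grip_width: 0.0397
1163
((505.626708984375, 134.22747802734375), (87.02520751953125, 22.49417495727539), 11.197442054748535) [0.18891896 0.19958184 0.20152173]
[[461. 137.]
 [465. 115.]
 [550. 132.]
 [546. 154.]]
[251.17831104 196.49830442]
[251.20475749 231.43322871]
[251.14964655 158.63342062]
t 2.15 shift mm [ -2.5 104.6   1.6] spin 0.0 at [0.5039 0.1372 0.2996] yaw -78.69 F [-0.3  0.4 -0.3] w 0.0398
```

View pics/w1.png

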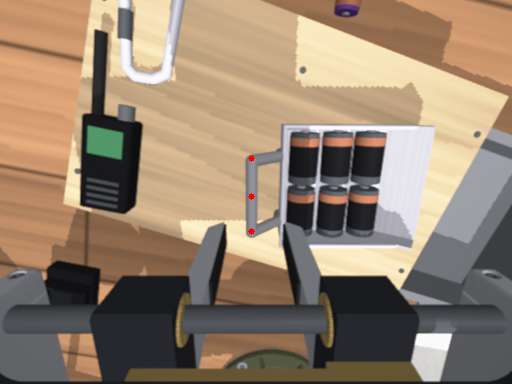

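The wrist view shows the red marks on the handle bar, from (251,158) to (251,231). They line up with the bar, and its yaw reads -78.8°. Next I'll descend and pinch.

```bash
python3 -m handwheel '[{"fingers":-0.15,"x":-0.003,"y":0.03,"z":0.002,"spin":0},{"fingers":-0.15,"x":-0.003,"y":0.06,"z":0.002,"spin":0},{"fingers":-0.15,"x":-0.003,"y":0.085,"z":0.002,"spin":0},{"fingers":-0.15,"x":-0.003,"y":0.1,"z":0.002,"spin":0},{"fingers":-0.15,"x":-0.003,"y":0.105,"z":0.002,"spin":0},{"fingers":-0.15,"x":-0.003,"y":0.105,"z":0.002,"spin":0},{"fingers":-1,"x":-0.003,"y":0.105,"z":0.002,"spin":0},{"fingers":-1,"x":-0.003,"y":0.105,"z":0.002,"spin":0},{"fingers":-1,"x":-0.003,"y":0.105,"z":0.002,"spin":0},{"fingers":-1,"x":-0.003,"y":0.105,"z":0.002,"spin":0}]' 30; python3 -c "
from h import *
shift([.517,.0325,.195],-97)"
```

```text
time_s: 3.15
ee_pos: [0.5057, 0.1415, 0.1948]
eef_rot: [-1.57, -0.0, -1.373]
force: [-0.4, -1.9, 3.5]
grip_width: 0.0115
t 3.15 shift mm [109.1  -0.2 -10.4] spin 18.3 at [0.5057 0.1415 0.1948] yaw -78.66 F [-0.4 -1.9  3.5] w 0.0115
```

```bash
python3 -m handwheel '[{"fingers":-1,"x":0.003,"y":0,"z":0,"spin":0.5},{"fingers":-1,"x":0.008,"y":0,"z":-0.001,"spin":1.5},{"fingers":-1,"x":0.014,"y":0,"z":-0.001,"spin":2.5},{"fingers":-1,"x":0.02,"y":0,"z":-0.002,"spin":3.5},{"fingers":-1,"x":0.026,"y":0,"z":-0.002,"spin":4.5},{"fingers":-1,"x":0.032,"y":0,"z":-0.003,"spin":5.5},{"fingers":-1,"x":0.038,"y":0,"z":-0.004,"spin":6.5},{"fingers":-1,"x":0.044,"y":0,"z":-0.004,"spin":7.5},{"fingers":-1,"x":0.05,"y":0,"z":-0.005,"spin":8.5},{"fingers":-1,"x":0.056,"y":0,"z":-0.005,"spin":9.5}]'; python3 -c "
from h import *
shift([.517,.0325,.195],-97)"
```

```text
time_s: 4.15
ee_pos: [0.512, 0.0862, 0.1949]
eef_rot: [-1.57, 0.001, -1.539]
force: [0.7, 7.1, 1.9]
grip_width: 0.0111
t 4.15 shift mm [53.9 -0.2  3.3] spin 8.8 at [0.512  0.0862 0.1949] yaw -88.17 F [0.7 7.1 1.9] w 0.0111
```

```bash
python3 -m handwheel '[{"fingers":-1,"x":0.007,"y":0,"z":0,"spin":1},{"fingers":-1,"x":0.014,"y":0,"z":0.001,"spin":2.2},{"fingers":-1,"x":0.021,"y":0,"z":0.001,"spin":3.4},{"fingers":-1,"x":0.028,"y":0,"z":0.002,"spin":4.6},{"fingers":-1,"x":0.035,"y":0,"z":0.002,"spin":5.8},{"fingers":-1,"x":0.042,"y":0,"z":0.003,"spin":7},{"fingers":-1,"x":0.048,"y":0,"z":0.003,"spin":8},{"fingers":-1,"x":0.053,"y":0,"z":0.003,"spin":8.8},{"fingers":-1,"x":0.053,"y":0,"z":0.003,"spin":8.8},{"fingers":-1,"x":0.053,"y":0,"z":0.003,"spin":8.8}]'; python3 - <<'E'
from h import *
shift([.517,.0325,.195],-97)
c=cams.get_calibration("top"); im,d=cams.camera("top"); W=cloud(d,c); z=W[...,2]
c2=cams.get_calibration("scene"); im2,d2=cams.camera("scene")
E=np.array([.5155,-.1185]);ex=np.array([-.122,-.9925]);ey=np.array([.9925,-.122])
for n,dd,cc in [("top",d,c),("scene",d2,c2)]:
    W=cloud(dd,cc); r=W[...,:2]-E; X=r@ex; Y=r@ey
    m=(dd>0)&(W[...,2]>.135)&(W[...,2]<.185)&(X>-.06)&(X<.12)&(abs(Y)<.15)
    print(n,m.sum(),"lip x max",np.percentile(X[m],[50,97,99.5]).round(3),"y",np.percentile(Y[m],[.5,99.5]).round(3))
cv2.imwrite("pics/s2.png",np.hstack([im2[100:320,150:420,::-1],im[160:380,130:400,::-1]]))
E
```

```text
time_s: 5.15
ee_pos: [0.5168, 0.0327, 0.1949]
eef_rot: [-1.569, -0.0, -1.692]
force: [4.3, -1.2, 2.7]
grip_width: 0.011
t 5.15 shift mm [ 0.2 -0.1  0.2] spin 0.1 at [0.5168 0.0327 0.1949] yaw -96.95 F [ 4.3 -1.2  2.7] w 0.011
top 1045 lip x max [-0.012  0.052  0.054] y [-0.086  0.055]
scene 737 lip x max [-0.012  0.048  0.051] y [-0.086  0.055]
```

View pics/s2.png

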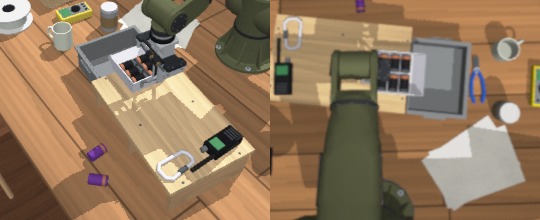

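The lip overhangs the edge by 53 mm as planned. The tray spans y -86 to +55 of the riser, inside the tub's width, and in the scene half of the picture the cells are still in it at about (130,65). I'll tip it in an arc about the edge, starting with 0 to 30°.

```bash
python3 -m handwheel '[{"fingers":-1,"x":0.0035,"y":-0.007,"z":0,"spin":0},{"fingers":-1,"x":0.007,"y":-0.013,"z":0,"spin":0},{"fingers":-1,"x":0.0155,"y":-0.025,"z":0,"spin":0},{"fingers":-1,"x":0.02,"y":-0.031,"z":0,"spin":0},{"fingers":-1,"x":0.0245,"y":-0.0365,"z":0,"spin":0},{"fingers":-1,"x":0.035,"y":-0.047,"z":0,"spin":0},{"fingers":-1,"x":0.04,"y":-0.052,"z":0,"spin":0},{"fingers":-1,"x":0.046,"y":-0.0565,"z":0,"spin":0},{"fingers":-1,"x":0.052,"y":-0.061,"z":0,"spin":0},{"fingers":-1,"x":0.0575,"y":-0.065,"z":0,"spin":0}]' 25; python3 - <<'E'
from h import *
o=get_obs(); print(o["force"].round(1) if hasattr(o["force"],"round") else o["force"], o["moment"])
im,d=cams.camera("scene"); cv2.imwrite("pics/s3.png",cv2.resize(im[80:250,180:380,::-1],None,fx=2.5,fy=2.5))
E
```

```text
time_s: 6.25
ee_pos: [0.5094, -0.0247, 0.2597]
eef_rot: [-1.571, -0.0, -1.692]
force: [-0.1, 1.1, -3.8]
grip_width: 0.0114
[-0.1  1.1 -3.8] [ 0.2845322  -0.08830856  0.0240366 ]
```

View pics/s3.png

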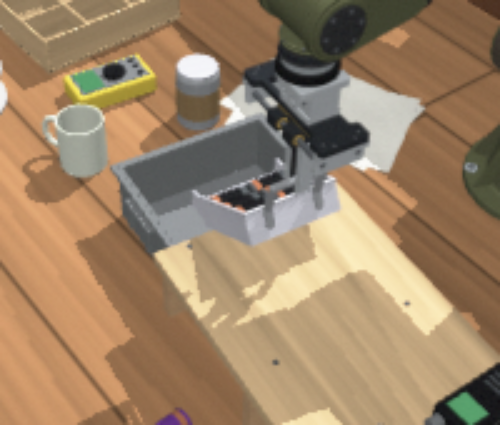

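The tray is tilting about the edge with the handle raised and the lip over the tub at about (230,190). The cells are still inside. I'll carry on to 50°, then about 68°.

```bash
python3 -m handwheel '[{"fingers":-1,"x":0.006,"y":-0.004,"z":0,"spin":0},{"fingers":-1,"x":0.0125,"y":-0.0075,"z":0,"spin":0},{"fingers":-1,"x":0.017,"y":-0.01,"z":0,"spin":0},{"fingers":-1,"x":0.0215,"y":-0.012,"z":0,"spin":0},{"fingers":-1,"x":0.0255,"y":-0.014,"z":0,"spin":0},{"fingers":-1,"x":0.03,"y":-0.016,"z":0,"spin":0},{"fingers":-1,"x":0.035,"y":-0.0175,"z":0,"spin":0},{"fingers":-1,"x":0.0395,"y":-0.019,"z":0,"spin":0},{"fingers":-1,"x":0.046,"y":-0.021,"z":0,"spin":0},{"fingers":-1,"x":0.0535,"y":-0.023,"z":0,"spin":0}]' ; python3 -m handwheel '[{"fingers":-1,"x":0.007,"y":-0.0015,"z":0,"spin":0},{"fingers":-1,"x":0.0145,"y":-0.003,"z":0,"spin":0},{"fingers":-1,"x":0.022,"y":-0.004,"z":0,"spin":0},{"fingers":-1,"x":0.029,"y":-0.0045,"z":0,"spin":0},{"fingers":-1,"x":0.036,"y":-0.0045,"z":0,"spin":0},{"fingers":-1,"x":0.0435,"y":-0.0045,"z":0,"spin":0},{"fingers":-1,"x":0.052,"y":-0.004,"z":0,"spin":0},{"fingers":-1,"x":0.052,"y":-0.004,"z":0,"spin":0},{"fingers":-1,"x":0.052,"y":-0.004,"z":0,"spin":0},{"fingers":-1,"x":0.052,"y":-0.004,"z":0,"spin":0}]'; python3 - <<'E'
from h import *
o=get_obs(); print(o["force"], o["moment"])
im,d=cams.camera("scene");im2,d2=cams.camera("top"); a=cv2.resize(im[80:230,200:360,::-1],(400,375));b=cv2.resize(im2[170:290,230:358,::-1],(400,375));cv2.imwrite("pics/s4.png",np.hstack([a,b]))
E
```

```text
time_s: 7.3
ee_pos: [0.5029, -0.0778, 0.2826]
eef_rot: [-1.571, 0.0, -1.692]
force: [-0.6, 0.7, -3.7]
grip_width: 0.0111
time_s: 8.3
ee_pos: [0.4967, -0.1288, 0.2864]
eef_rot: [-1.571, 0.0, -1.692]
force: [-0.7, -0.1, -3.6]
grip_width: 0.0113
[-0.72111381 -0.1256399  -3.59188755] [0.13095333 0.00403999 0.05974371]
```

View pics/s4.png

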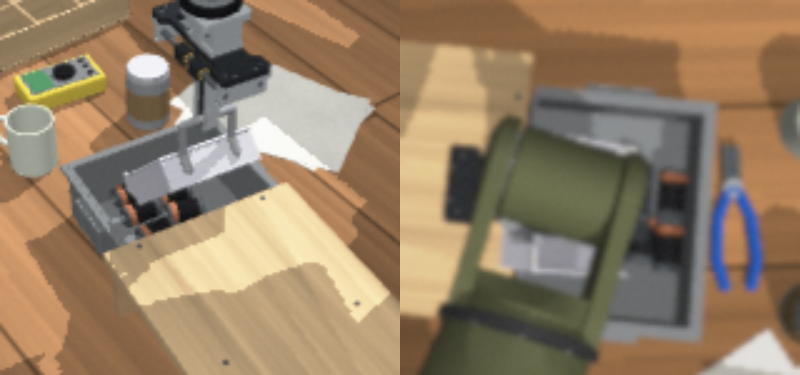

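```bash
python3 - <<'E'
from h import *
im,d=cams.camera("wrist");c=cams.get_calibration("wrist");W=cloud(d,c);cv2.imwrite("pics/w5.png",im[:,:,::-1])
print([np.round(get_obs()["force"],2) for _ in range(1)])
E
```

```text
[array([-0.02,  0.22, -3.66])]
```

View pics/w5.png

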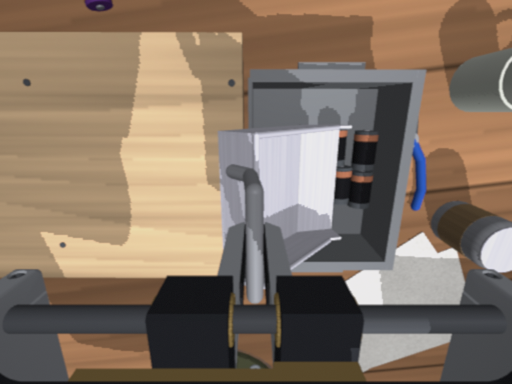

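The wrist view shows the tray's inside bare. Four cells are visible in the tub at about (340,145), (365,150), (342,183) and (361,188), and the rest are presumably under the tray. The force reads about the empty tray's weight (3.6 N). I'll reverse the arc.

```bash
python3 -m handwheel '[{"fingers":-1,"x":-0.008,"y":0,"z":0,"spin":0},{"fingers":-1,"x":-0.023,"y":-0.0005,"z":0,"spin":0},{"fingers":-1,"x":-0.038,"y":0.001,"z":0,"spin":0},{"fingers":-1,"x":-0.052,"y":0.004,"z":0,"spin":0},{"fingers":-1,"x":-0.066,"y":0.008,"z":0,"spin":0},{"fingers":-1,"x":-0.073,"y":0.0105,"z":0,"spin":0},{"fingers":-1,"x":-0.08,"y":0.013,"z":0,"spin":0},{"fingers":-1,"x":-0.0865,"y":0.0165,"z":0,"spin":0},{"fingers":-1,"x":-0.093,"y":0.0195,"z":0,"spin":0},{"fingers":-1,"x":-0.1055,"y":0.027,"z":0,"spin":0}]' 20; python3 - <<'E'
from h import *
shift([.517,.0325,.195],-97)
im,d=cams.camera("scene");im2,d2=cams.camera("top"); a=cv2.resize(im[80:230,200:360,::-1],(400,375));b=cv2.resize(im2[170:290,230:358,::-1],(400,375));cv2.imwrite("pics/s6.png",np.hstack([a,b]))
E
```

```text
time_s: 9.45
ee_pos: [0.5097, -0.0241, 0.2595]
eef_rot: [-1.57, -0.0, -1.693]
force: [-0.2, -1.0, -0.4]
grip_width: 0.0113
t 9.45 shift mm [-57.1  64.4   0.3] spin -0.0 at [ 0.5097 -0.0241  0.2595] yaw -97.01 F [-0.2 -1.  -0.4] w 0.0113
```

View pics/s6.png

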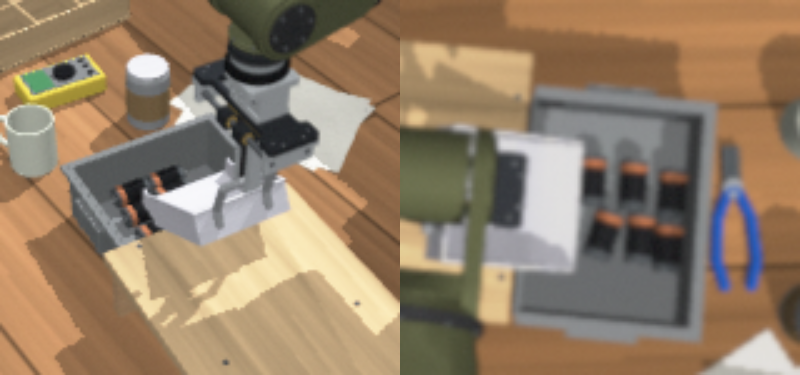

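All six cells are in the tub, in the right half at (593,178), (633,182), (672,190), (605,232), (640,235) and (667,245). The tray is levelling. I'll finish the arc, then slide it back fully onto the riser.

```bash
python3 -m handwheel '[{"fingers":-1,"x":-0.006,"y":0.004,"z":0,"spin":0},{"fingers":-1,"x":-0.012,"y":0.0085,"z":0,"spin":0},{"fingers":-1,"x":-0.0175,"y":0.0135,"z":0,"spin":0},{"fingers":-1,"x":-0.023,"y":0.018,"z":0,"spin":0},{"fingers":-1,"x":-0.033,"y":0.0285,"z":0,"spin":0},{"fingers":-1,"x":-0.038,"y":0.034,"z":0,"spin":0},{"fingers":-1,"x":-0.0425,"y":0.04,"z":0,"spin":0},{"fingers":-1,"x":-0.0505,"y":0.052,"z":0,"spin":0},{"fingers":-1,"x":-0.0545,"y":0.0585,"z":0,"spin":0},{"fingers":-1,"x":-0.0575,"y":0.0645,"z":0,"spin":0}]'; python3 -m handwheel '[{"fingers":-1,"x":-0.003,"y":0,"z":0,"spin":0},{"fingers":-1,"x":-0.01,"y":0,"z":0,"spin":0},{"fingers":-1,"x":-0.02,"y":0,"z":0,"spin":0},{"fingers":-1,"x":-0.03,"y":0,"z":0,"spin":0},{"fingers":-1,"x":-0.04,"y":0,"z":0,"spin":0},{"fingers":-1,"x":-0.05,"y":0,"z":0,"spin":0},{"fingers":-1,"x":-0.06,"y":0,"z":0,"spin":0},{"fingers":-1,"x":-0.07,"y":0,"z":0,"spin":0},{"fingers":-1,"x":-0.08,"y":0,"z":0,"spin":0},{"fingers":-1,"x":-0.085,"y":0,"z":0,"spin":0}]'; python3 -c "
from h import *
print(get_obs()['moment'])
shift([.527,.117,.195],-97)"
```

```text
time_s: 10.55
ee_pos: [0.5176, 0.0354, 0.1971]
eef_rot: [-1.567, 0.005, -1.692]
force: [-3.4, 18.2, 33.4]
grip_width: 0.0111
time_s: 11.55
ee_pos: [0.5268, 0.1182, 0.1949]
eef_rot: [-1.571, 0.0, -1.692]
force: [-0.8, -3.5, 1.6]
grip_width: 0.0115
[-0.76169754  0.09485499  0.0035802 ]
t 11.55 shift mm [ 1.2 -0.1  0.4] spin 0.1 at [0.5268 0.1182 0.1949] yaw -96.92 F [-0.8 -3.5  1.6] w 0.0115
```

```bash
python3 -m handwheel '[{"fingers":-0.15,"x":0,"y":0,"z":0,"spin":0},{"fingers":-0.15,"x":0,"y":0,"z":0,"spin":0},{"fingers":-0.15,"x":0,"y":0,"z":0,"spin":0},{"fingers":-0.15,"x":0,"y":0,"z":0,"spin":0},{"fingers":-0.15,"x":0,"y":-0.01,"z":0,"spin":0},{"fingers":-0.15,"x":0,"y":-0.03,"z":0,"spin":0},{"fingers":-0.15,"x":0,"y":-0.06,"z":0,"spin":0},{"fingers":-0.15,"x":0,"y":-0.09,"z":0,"spin":0},{"fingers":-0.15,"x":0,"y":-0.12,"z":0,"spin":0},{"fingers":-0.15,"x":0,"y":-0.15,"z":0,"spin":0}]'; python3 - <<'E'
from h import *
im,d=cams.camera("scene");im2,d2=cams.camera("top"); a=cv2.resize(im[80:290,190:400,::-1],(400,400));b=cv2.resize(im2[160:290,200:330,::-1],(400,400));cv2.imwrite("pics/s7.png",np.hstack([a,b]))
E=np.array([.5155,-.1185]);ex=np.array([-.122,-.9925]);ey=np.array([.9925,-.122])
W=cloud(d,cams.get_calibration("scene")); r=W[...,:2]-E; X=r@ex; Y=r@ey
hsv=cv2.cvtColor(im,cv2.COLOR_RGB2HSV)
for n,(lo,hi) in {"rear wall":(-.206,-.192),"bar":(-.25,-.225)}.items():
    m=(d>0)&(X>lo)&(X<hi)&(abs(Y+.016)<.08)&(W[...,2]>.14)&(W[...,2]<.23); print(n,m.sum(),"z top",np.percentile(W[m][:,2],[50,97]).round(3) if m.any() else None)
m=(d>0)&(X>-.17)&(X<-.08)&(abs(Y+.016)<.06)
P=np.c_[X[m],Y[m],W[m][:,2]]; print("floor z",np.percentile(P[:,2],[5,25,50,75]).round(3))
m=(d>0)&(X>-.1)&(X<.05)&(W[...,2]>.135)&(abs(Y)<.15); print("lip x",np.percentile(X[m],[50,99]).round(3),"y",np.percentile(Y[m],[1,99]).round(3)); print(get_obs()["force"])
E
```

```text
time_s: 12.55
ee_pos: [0.5264, 0.1172, 0.347]
eef_rot: [-1.57, 0.0, -1.692]
force: [-0.3, 0.4, 0.6]
grip_width: 0.04
rear wall 123 z top [0.164 0.175]
bar 91 z top [0.2   0.205]
floor z [0.121 0.123 0.125 0.431]
lip x [-0.043 -0.024] y [-0.092  0.051]
[ 0.22745103 -0.01209832  0.42355945]
```

View pics/s7.png

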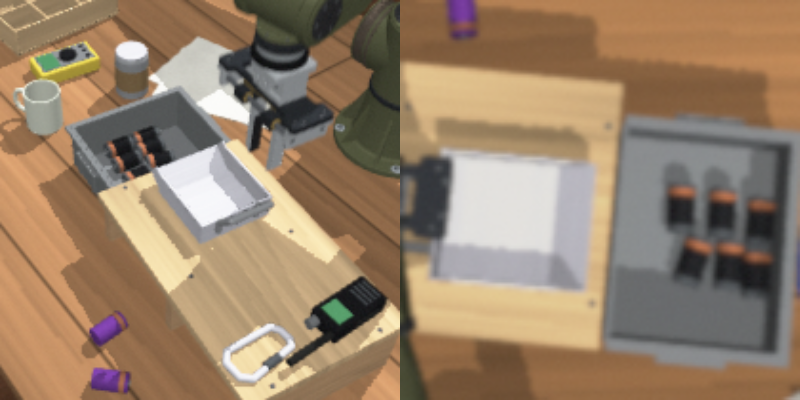

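The final view shows the tray empty and flat on the riser at (213,190), with all six cells in the tub and the bystanders where they were. The gripper is clear. The floor is at z about 0.123, the rear wall top at 0.165 and the bar top at 0.20, as they should be for a flat tray.

```bash
python3 -c "
from station import workorder
print(workorder.hand_in())"
```

```text
the job is handed in; nothing more can be done
None
```

The tray is empty and back flat on the riser, all six cells are in the tub, and I handed the job in at about 12.7 s. I pinched the handle bar, slid the tray square to the pouring edge, tipped it about that edge to roughly 68°, then reversed the arc. I slid it back onto the shelf and released it.

**Last checks:**
- **Cells:** all six are visible in the tub.
- **Tray:** empty and flat. Floor about 123 mm, rear wall top about 165 mm and bar top about 200 mm above the bench, with the lip about 30 mm inside the edge.
- **Gripper:** clear of everything, with about 0.5 N on the wrist.
- **Other things:** the handset, carabiner, mug, can, meter and purple cells looked undisturbed by eye. The pliers were hidden or out of frame in the final view. They looked untouched in the view just before the tray went back down, and nothing went near them after that.

**Disagreements:** one wrist reading of about 38 N came as the tray was set down, when the bar sat about 2 mm higher than commanded. It dropped to a few newtons once the tray was slid back, and it stayed well under the 120 N wrist limit.

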